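# Fit the large drum to the spindle sander

## Task

Get the spindle sander ready for the inside curve of the chair rail: lift the thickest of the three sanding drums up and off its slanting peg, slide it over the sander's spindle and lower it by hand, not dropping it, until it sits fully home on the flange at the foot. Then put the steel clamp washer over the spindle end so that it lies flat on top of the drum, ready for the nut. Leave the other two drums on their pegs, and the black hand nut and the drill stand where they are.

Things in the scene. Friction and masses are not known exactly. Their poses are not given: they have to be found in the camera images.
- drum_large: Thickest sanding drum: brown abrasive sleeve on a black rubber core, 50 mm in diameter, 76 mm long, 16 mm bore right through, about 0.17 kg. Origin at the centre of its lower end face, z along its axis to the upper end. It hangs loosely on one of the three pegs, lower face on the sloping board, axis along the peg (leaning to the robot). Either end may go down on the spindle
- drum_large_mid (a point): Centre of the large drum, on its axis, 38 mm from each end; z along its axis
- drum_medium: Medium drum, same make, 38 mm in diameter, 76 mm long, 16 mm bore, on another peg; origin at the centre of its lower end face. Leave it there
- drum_small: Small drum, same make, 28 mm in diameter, 76 mm long, 16 mm bore, on another peg; origin at the centre of its lower end face. Leave it there
- rack: Fixed plywood drum rack on a low two-drawer chest, 300 mm wide (its y), 135 mm deep (x), 165 mm high; its board slopes at 27 degrees, high at the back (its +x). Three pegs square to the board, 11 mm in diameter, 86 mm long, 100 mm apart along y, so leaning 27 degrees from vertical to the rack's -x (the robot's side); they show 10 mm above the drums. Origin at the centre of its underside
- peg_left (a point): Foot of the peg at rack y = +100 mm, on the board's face, 135 mm above the bench; axes as the rack's, peg along (-0.453, 0, 0.892)
- peg_middle (a point): Foot of the middle peg, likewise
- peg_right (a point): Foot of the peg at rack y = -100 mm, likewise
- sander: Spindle sander let into the bench, fixed: a grey cast table plate 260 x 260 mm, its top 22 mm above the bench, with a 66 mm round throat in the middle from which the upright steel spindle rises. A low black switch box (20 mm high) stands at its front edge, on the robot's side. Origin on the bench in the spindle's axis, z up
- spindle_seat (a point): Top of the flange (30 mm across) at the spindle's foot, on the axis, 8 mm above the bench, so 14 mm below the plate's top. The drum's end face rests here. The spindle above it is 12 mm in diameter, upright, fixed
- spindle_tip (a point): Tip of the spindle, 96 mm above the flange (20 mm above a seated drum); its last 10 mm taper from 12 to 6 mm in diameter
- washer: Clamp washer: bright steel disc 40 mm in diameter, 8 mm thick, with a 16 mm hole, about 0.06 kg; it lies flat on the sander's plate on the robot's side of the spindle. Origin at the centre of its underside, z along its axis. Either face may go down
- washer_mid (a point): Centre of the washer, 4 mm above its underside
- nut: Black plastic hand nut, 34 mm in diameter, 20 mm high, standing on the sander's plate behind the spindle, origin at the centre of its underside. Leave it there
- drill_stand: Wooden block 70 x 170 x 40 mm with upright drill bits up to 140 mm above the bench, farther off behind the work; origin at the centre of its underside. Leave it there
Mind the look-alikes: they are no part of the job. What is meant by the washer is not brown or yellow, and is the smaller of those in its own colour.

How it is judged:
By the outcome, as a careful person would: the job done as asked, in the order asked, and still so for the second after the job is handed in, with the robot touching nothing.
It also fails if it takes over 64 s, if anything falls off the work surface, if the arm or the gripper's body presses on something with over 40 N, if the wrist force passes 120 N, or if a joint passes its speed limit or range.

## Robot

A 6-joint arm with a two-finger parallel gripper is mounted at the origin on the work surface. World frame = base frame: x ahead of the robot, y to its left, z up, the work surface at z = 0. Lengths are in mm, angles in rad, forces in N, time in s.
With the tool pointing down it reaches from about 275 to 1000 mm from the base axis. Payload 8.4 kg.
Tool frame: the origin (TCP) lies between the finger pads; the fingertips stand 17 mm ahead of it and the grasp point (between the pads) lies 2 mm behind it; z points along the fingers, y is the line along which they close (so a half turn about z gives the same grasp; the last joint's range is limited). The gripper opens to 85 mm and grips with 20 to 120 N. Pads are 22 mm wide; open, the fingers measure 114 mm over their backs; the gripper's body (76 mm by 85 mm) begins 54 mm behind the grasp point. The pads swing forward as they close: fully open they stand 13 mm farther back than shut.
Start: joints at [-1.176, 0.353, 1.633, -0, 1.155, -0.002], TCP at [241.542, -576.442, 248.281] pointing down, gripper open.
Joint ranges: [-2.63, 2.63], [-0.92, 2.1], [0.06, 2.66], [-1.3, 4.44], [0, 2.69], [-3.02, 3.02]. Speed limits (rad/s): [2.22, 2.22, 2.79, 3.14, 3.14, 3.14].

## Interface

Orientations are given as [roll, pitch, yaw] about the fixed x, y, z axes, in that order (R = Rz(yaw) Ry(pitch) Rx(roll)).
In Python, from rig import sense, grab_frame, sign_off gives the robot as it stands. The module is installed in compiled form; this text tells all that it offers.
- The arm moves only by the tool send_rows, never from a script. Its argument "moves" is a list that holds one entry, the list of rows, each a list of 7 numbers: the shift along the world's x, y, z in m, then the turn, a rotation vector about the world's x, y, z in rad, then the opening, from -1 (shut) to 1 (fully open). In form: [[[dx, dy, dz, rx, ry, rz, jaw], ...]]. A call has 1 to 10 rows; each row shifts and turns the commanded pose from where the row before left it; what a row does not reach is not made up. A row lasts 1/10 s, in which the tool goes at most 50 mm and 8.59 degrees, less where a joint would pass 70% of its speed; a pose out of reach is approached as far as the arm can. A call with a gripper value outside its range is refused whole. The fingers move at their own pace and stop on an object; "grip_force" is the grip in N (left out, the last holds). Time passes only in rows, so rows that do not move let the fingers close. It gives the time, the measured TCP pose, the force, the opening and the grip force at its end, in the units of the state.
- sense(): the state, without advancing time (a new reading comes with each control period).
- grab_frame(name): name is "side" or "top" or "wrist"; returns a dict with "img" (420x560x3 uint8, red, green, blue), "mtx" (3x3 intrinsics, pixels), "dist" ([k1, k2, p1, p2, k3] as OpenCV has them; the pictures are not rectified), "rvec" (rotation vector, rad) and "tvec" (3), from world to camera coordinates, as OpenCV has them; the wrist camera has in their place "T_tool_cam" (4x4, takes a point from camera to tool coordinates, whose origin is the TCP and whose axes are the flange's). Camera axes: x right, y down, z forward; pixel columns grow to the right and rows downward; lengths in mm; the calibration is good to about 2 mm. A picture is of the moment at which its call begins: read the wrist's pose just before it. There is no depth.
- sign_off(): hands the job in; it is judged then, once.
The state is a dict: "clock": time; "qpos": joint angles; "qvel": joint speeds; "joint_efforts": joint torques, N m; "eef_pos": TCP position; "tcp_rot": TCP orientation; "contact_force": force on the tool from outside, world axes, zero at the start; "wrist_torque": the same for the moment, N m; "opening": opening from 0.0 (shut) to 1.0 (fully open); "grasp_force": force on a finger pad.
Only numpy, scipy, OpenCV 4.12 (cv2) and the standard library are available. Lean on these libraries where they do the work, as an engineer would, in place of code of your own. Each camera call takes 0.05 s, during which the arm holds its last target. There are 200 camera calls.

## Working session

There is one attempt and no reset: what is moved stays moved. The work goes in short steps, Python scripts to look and compute and a tool call to move; the robot and the scene stay as the last step left them, time stands still between calls to the robot, and variables do not carry over. Pictures are saved under pics/ and viewed, at most 10 in all, crops included, and the job is handed in when it is done.

Besides the shell and the picture viewer there is one more tool, called after ">>>" by a JSON object that holds its "api" and its "payload", one argument or row to a line. send_rows: Moves the arm, as the interface text tells. Its arguments: {"type":"object","properties":{"moves":{"type":"array"},"grip_force":{"type":"number"}},"required":["moves"]}

```bash
mkdir -p pics; cat > h.py <<'E'
import numpy as np, cv2
from rig import sense, grab_frame, sign_off
from scipy.spatial.transform import Rotation as R
def save(f,n): cv2.imwrite('pics/'+n,cv2.cvtColor(f['img'],cv2.COLOR_RGB2BGR))
def ray(f,px,st=None):
    p=cv2.undistortPoints(np.array([[px]],float),np.array(f['mtx'],float),np.array(f['dist'],float))[0,0]
    d=np.array([p[0],p[1],1.])
    if 'rvec' in f:
        M=cv2.Rodrigues(np.array(f['rvec'],float))[0]; o=-M.T@np.array(f['tvec'],float).ravel(); d=M.T@d
    else:
        T=np.array(f['T_tool_cam']); M=R.from_euler('xyz',st['tcp_rot']).as_matrix()
        o=np.array(st['eef_pos'])+M@T[:3,3]; d=M@T[:3,:3]@d
    return o,d/np.linalg.norm(d)
def onz(f,px,z,st=None):
    o,d=ray(f,px,st); return o+d*(z-o[2])/d[2]
def cross(a,b):
    (o1,d1),(o2,d2)=a,b
    t=np.linalg.lstsq(np.c_[d1,-d2],o2-o1,rcond=None)[0]
    p,q=o1+t[0]*d1,o2+t[1]*d2; return (p+q)/2,np.linalg.norm(p-q)
def proj(f,P): return cv2.projectPoints(np.array(P,float).reshape(-1,3),np.array(f['rvec'],float),np.array(f['tvec'],float),np.array(f['mtx'],float),np.array(f['dist'],float))[0][:,0]
E
python3 - <<'E'
from h import *
print(sense())
for n in('side','top'):
    f=grab_frame(n); save(f,n+'0.png'); o,_=ray(f,(280,210)); print(n,o,onz(f,(280,210),0)); np.save(n+'0.npy',f,allow_pickle=True)
print(grab_frame('wrist')['T_tool_cam'])
E
```

```text
{'clock': 0.0, 'qpos': array([-1.17639087e+00,  3.53641440e-01,  1.63414215e+00,  2.96027956e-06,
        1.15518835e+00, -2.40924351e-03]), 'qvel': array([ 5.39692942e-04, -7.01208034e-04,  8.21265627e-04,  3.70064493e-04,
       -4.42829071e-04,  8.01158127e-05]), 'joint_efforts': array([-2.21233063e-04, -6.05261350e+01, -3.42064619e+01, -1.43570412e-05,
        9.45047272e-03, -2.85609684e-05]), 'eef_pos': array([ 241.37295207, -576.01903172,  247.5624189 ]), 'tcp_rot': array([-3.14021338e+00, -6.02965354e-06,  3.96813503e-01]), 'contact_force': array([ 0.19307572, -0.1449135 , -0.14097028]), 'wrist_torque': array([ 0.06039118,  0.01003102, -0.01111387]), 'grasp_force': 0.0, 'opening': 0.9972354596849581}
side [122.25803778 586.86959456 770.53317195] [ 693.8944368  -112.06530616    0.        ]
top [ 4.13483543e+02 -4.31458471e-01  1.11077154e+03] [611.27416844  15.99314654   0.        ]
[[ 2.57410505e-04 -9.57971329e-01 -2.86863846e-01  7.22436420e+01]
 [ 9.99998227e-01  7.81675741e-04 -1.71305275e-03 -1.38660757e-01]
 [ 1.86528993e-03 -2.86862896e-01  9.57969832e-01 -1.25763111e+02]
 [ 0.00000000e+00  0.00000000e+00  0.00000000e+00  1.00000000e+00]]
```

View pics/side0.png

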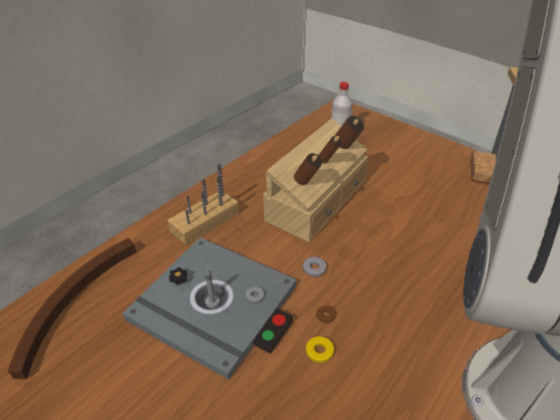

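View pics/top0.png

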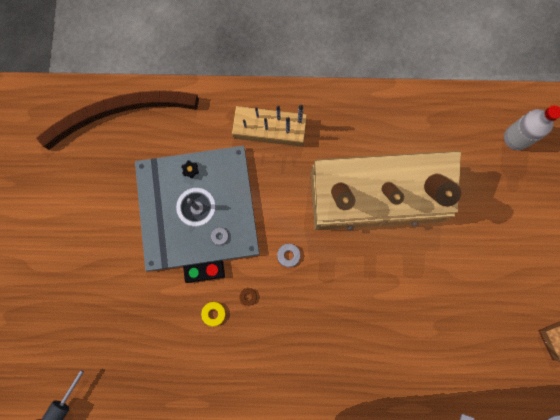

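The side view shows drums at (308,168), (330,149) and (350,131) on the rack, the spindle at (210,285), and a small grey washer on the plate at (255,294).

The top view shows drums at (343,196), (393,193) and (442,190). Candidates:
- **Drum:** the right one, (442,190), looks thickest.
- **Washer:** the rings are grey small (219,236), grey large (288,255), brown (249,297) and yellow (213,314). The small grey one on the plate fits, being not brown or yellow and the smaller of the greys.

I'll confirm both in one enlarged crop.

```bash
python3 - <<'E'
from h import *
t=np.load('top0.npy',allow_pickle=True).item()['img'];s=np.load('side0.npy',allow_pickle=True).item()['img']
c=lambda im,x,y,w,h,k:cv2.resize(im[y:y+h,x:x+w],None,fx=k,fy=k,interpolation=cv2.INTER_CUBIC)
# top row: top rack (310,150) 160x75 x5 ; bottom: side rack(280,110) 100x75 x4 ; side sander (170,255)100x75 x4
a=c(t,310,150,160,60,5); b=np.hstack([c(s,280,110,100,75,4)[:300],c(s,170,255,100,75,4)])
cv2.imwrite('pics/m1.png',cv2.cvtColor(np.vstack([a,b]),cv2.COLOR_RGB2BGR))
cv2.imwrite('pics/m2.png',cv2.cvtColor(c(t,165,150,150,110,5),cv2.COLOR_RGB2BGR))
E
```

```text
(no output)
```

View pics/m1.png

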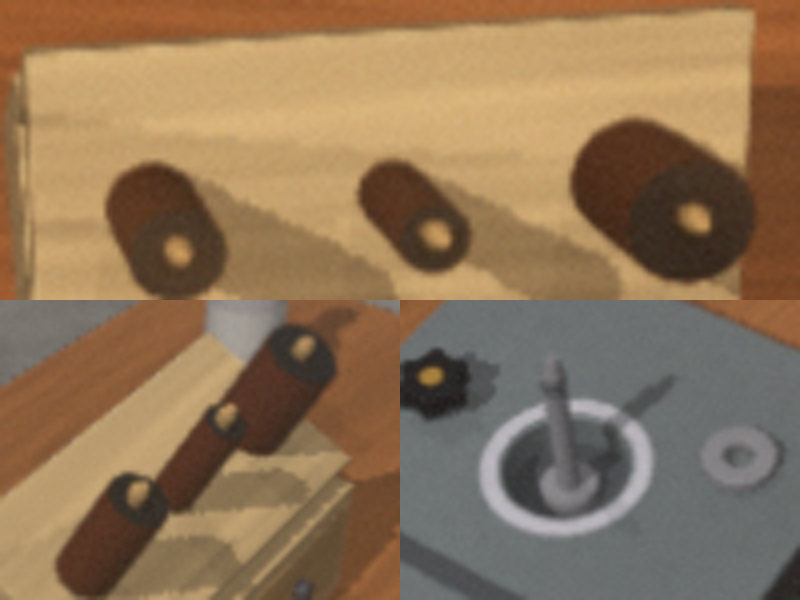

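View pics/m2.png

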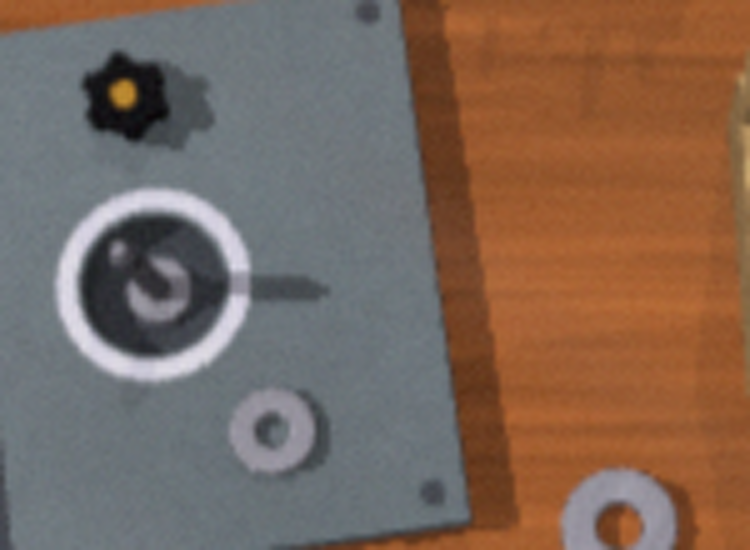

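The crops confirm that the right-hand drum, face centre near top (448,194), is clearly the thickest. The small grey washer is on the plate at top (219,236), and the larger grey ring is off the plate. The spindle tip is at top (188.5,198.5).

```bash
python3 - <<'E'
from h import *
t=np.load('top0.npy',allow_pickle=True).item();s=np.load('side0.npy',allow_pickle=True).item()
u=lambda x,y,k,ox,oy:((x+.5)/k-.5+ox,(y+.5)/k-.5+oy)
T1=lambda x,y:u(x,y,5,310,150); T2=lambda x,y:u(x,y,5,165,150)
S1=lambda x,y:u(x,y-300,4,280,110); S2=lambda x,y:u(x-400,y-300,4,170,255)
P=lambda n,a,b:print(n,*[np.round(v,1) for v in cross(ray(t,a),ray(s,b))])
P('pegR',T1(694,219),S1(303,347));P('pegM',T1(435,235),S1(228,415));P('pegL',T1(178,250),S1(140,490))
P('faceR',T1(692,220),S1(304,353))
P('ring',T2(154,284),S2(567,466));P('tip',T2(119,246),S2(555,360));P('washer',T2(273,431),S2(741,456));P('flange',T2(158,288),S2(568,487))
P('nut',T2(123,94),S2(431,376))
def ell(f,lo,hi):pass
# ring centroid by bright mask
for n,f,(x,y,r) in(('t',t,(195,207,22)),('s',s,(211,296,25))):
    g=f['img'].min(2)>150; m=np.zeros(g.shape,np.uint8);m[y-r:y+r,x-r:x+r]=g[y-r:y+r,x-r:x+r]
    c=max(cv2.findContours(m,cv2.RETR_EXTERNAL,cv2.CHAIN_APPROX_NONE)[0],key=len);e=cv2.fitEllipse(c);print(n,e,onz(f,e[0],22))
print('washer z30/26',onz(t,T2(273,431),30),onz(s,S2(741,456),30))
for a,b in (((27,50),(752,10)),): A,B=onz(t,T1(*a),165),onz(t,T1(*b),165);print('rackback',A,B,np.linalg.norm(A-B),np.arctan2(A[0]-B[0],A[1]-B[1]))
E
```

```text
pegR [ 613.7 -310.4  206.2] 0.3
pegM [ 604.7 -211.1  206.3] 1.3
pegL [ 596.7 -112.1  207.1] 1.1
faceR [ 613.8 -311.5  201.5] 0.9
ring [612.  211.8  21.3] 0.1
tip [612.1 210.9 103. ] 3.1
washer [543.6 152.5  28. ] 0.6
flange [612.9 212.9   4.2] 0.8
nut [697.  226.9  42.3] 0.3
t ((195.18994140625, 206.3959197998047), (35.14370346069336, 36.465667724609375), 63.55482864379883) [611.88062145 212.17865754  22.        ]
s ((210.9869384765625, 296.35198974609375), (30.783458709716797, 40.237979888916016), 79.68289947509766) [611.61706507 213.07005913  22.        ]
washer z30/26 [543.61462369 152.3783572   30.        ] [542.15339023 153.51002025  30.        ]
rackback [687.85532339 -55.60705758 165.        ] [ 710.5629435  -351.76077106  165.        ] 297.0229924012525 -0.07652538351121439
```

>>> {"api": "send_rows", "payload": {
  "moves": [
    [[0.03,0.023,0.005,0,0,-0.105,1],[0.03,0.023,0.005,0,0,-0.105,1],[0.03,0.023,0.005,0,0,-0.105,1],[0.03,0.023,0.005,0.0097,-0.1174,0,1],[0.03,0.023,0.005,0.0097,-0.1174,0,1],[0.03,0.023,0.005,0.0097,-0.1174,0,1],[0.03,0.023,0.005,0.0097,-0.1174,0,1],[0.03,0.023,0.005,0,0,0,1],[0.03,0.023,0.005,0,0,0,1],[0,0,0,0,0,0,1]]
  ]
}}

```text
clock: 1.15
eef_pos: [514.0, -367.0, 294.0]
tcp_rot: [-3.141, -0.472, 0.084]
contact_force: [-1.1, 1.2, 0.1]
opening: 0.996
grasp_force: 0.0
```

>>> {"api": "send_rows", "payload": {
  "moves": [
    [[0.02,0.02,0,0,0,0,1],[0.02,0.02,0,0,0,0,1],[0.0185,0.0145,0,0,0,0,1],[0.016,0,-0.03,0,0,0,1],[0,0,-0.012,0,0,0,1],[0,0,0,0,0,0,1],[0,0,0,0,0,0,1]]
  ]
}}

```text
clock: 1.85
eef_pos: [585.3, -315.4, 251.2]
tcp_rot: [-3.141, -0.47, 0.081]
contact_force: [-0.3, -0.5, 0.2]
opening: 1.002
grasp_force: 0.0
```

```bash
python3 - <<'E'
from h import *
st=sense(); f=grab_frame('wrist'); save(f,'w1.png'); np.save('w1.npy',f,allow_pickle=True)
print(st['eef_pos'],st['tcp_rot'])
M=R.from_euler('xyz',st['tcp_rot']).as_matrix();T=f['T_tool_cam']
W=np.eye(4);W[:3,:3]=M;W[:3,3]=st['eef_pos'];C=np.linalg.inv(W@T)
p=np.array([-.4515,-.037,.892]);foot=np.array([650.3,-307.4,135])
for k in (76,81,86):
    print(k,cv2.projectPoints((foot+k*p).reshape(1,3),cv2.Rodrigues(C[:3,:3])[0],C[:3,3],f['mtx'],f['dist'])[0].ravel())
E
```

```text
[ 585.2947859  -315.36176211  251.18006996] [-3.14058234 -0.47041789  0.08077381]
76 [276.95623286 228.48930754]
81 [276.83970188 231.39666131]
86 [276.71712463 234.45469374]
```

View pics/w1.png

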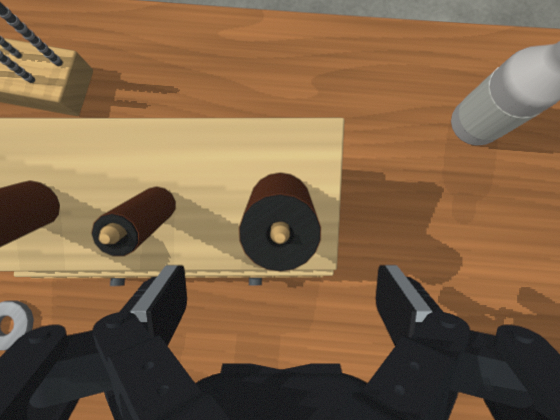

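The wrist view shows the thick drum's face centred near (280,226) and the peg tip at (280,233), against a predicted (277,233). The peg is therefore about 2 mm further to -y, and the open fingers straddle it. I'll go down along the peg.

>>> {"api": "send_rows", "payload": {
  "moves": [
    [[0.0055,0.0015,-0.0005,0,0,0,1],[0,0,0,0,0,0,1],[0.0088,0.0007,-0.0174,0,0,0,1],[0.0088,0.0007,-0.0174,0,0,0,1],[0.0088,0.0008,-0.0174,0,0,0,1],[0.0088,0.0007,-0.0174,0,0,0,1],[0,0,0,0,0,0,1],[0,0,0,0,0,0,1]]
  ]
}}

```text
clock: 2.7
eef_pos: [626.7, -310.6, 181.5]
tcp_rot: [-3.141, -0.471, 0.082]
contact_force: [-0.5, -0.4, -0.0]
opening: 1.003
grasp_force: 0.0
```

>>> {"api": "send_rows", "payload": {
  "moves": [
    [[0,0,0,0,0,0,-1],[0,0,0,0,0,0,-1],[0,0,0,0,0,0,-1],[0,0,0,0,0,0,-1],[0,0,0,0,0,0,-1],[0,0,0,0,0,0,-1],[0,0,0,0,0,0,-1],[0,0,0,0,0,0,-1]]
  ],
  "grip_force": 40
}}

```text
clock: 3.5
eef_pos: [626.8, -311.0, 182.6]
tcp_rot: [3.141, -0.472, 0.082]
contact_force: [-3.6, -1.2, 6.4]
opening: 0.585
grasp_force: 40.3
```

>>> {"api": "send_rows", "payload": {
  "moves": [
    [[-0.0045,-0.0004,0.0089,0,0,0,-1],[-0.009,-0.0007,0.0178,0,0,0,-1],[-0.009,-0.0007,0.0178,0,0,0,-1],[-0.009,-0.0007,0.0178,0,0,0,-1],[-0.009,-0.0007,0.0178,0,0,0,-1],[-0.009,-0.0007,0.0178,0,0,0,-1],[0,0,0.02,0,0,0,-1],[0,0,0,0,0,0,-1]]
  ]
}}

```text
clock: 4.3
eef_pos: [577.8, -315.4, 302.8]
tcp_rot: [3.138, -0.475, 0.083]
contact_force: [0.6, -0.6, -2.1]
opening: 0.584
grasp_force: 43.9
```

>>> {"api": "send_rows", "payload": {
  "moves": [
    [[0.003,0.03,0,-0.0097,0.1174,0,-1],[0.003,0.03,0,-0.0097,0.1174,0,-1],[0.003,0.03,0,-0.0097,0.1174,0,-1],[0.003,0.03,0,-0.0097,0.1174,0,-1],[0.003,0.03,0,0,0,0,-1],[0.003,0.03,0,0,0,0,-1],[0.003,0.03,0,0,0,0,-1],[0.003,0.03,0,0,0,0,-1],[0.003,0.03,0,0,0,0,-1],[0.003,0.03,0,0,0,0,-1]]
  ]
}}

```text
clock: 5.3
eef_pos: [606.8, -13.1, 298.1]
tcp_rot: [-3.141, 0.001, 0.082]
contact_force: [0.2, 0.3, -0.8]
opening: 0.583
grasp_force: 43.9
```

>>> {"api": "send_rows", "payload": {
  "moves": [
    [[0,0.03,0,0,0,0,-1],[0,0.03,0,0,0,0,-1],[0,0.03,-0.005,0,0,0,-1],[0,0.03,-0.01,0,0,0,-1],[0,0.03,-0.015,0,0,0,-1],[0,0.03,-0.015,0,0,0,-1],[0,0.02,-0.015,0,0,0,-1],[0,0.01,-0.01,0,0,0,-1],[0,0,0,0,0,0,-1],[0,0,0,0,0,0,-1]]
  ]
}}

```text
clock: 6.3
eef_pos: [607.2, 194.9, 228.9]
tcp_rot: [3.141, 0.001, 0.082]
contact_force: [0.4, -0.5, -1.8]
opening: 0.583
grasp_force: 43.9
```

```bash
python3 - <<'E'
from h import *
st=sense();fs=grab_frame('side');ft=grab_frame('top');np.save('s2.npy',fs,allow_pickle=True);np.save('t2.npy',ft,allow_pickle=True)
p=np.array(st['eef_pos']);print(p)
a=proj(fs,p-[0,0,20]).ravel();b=proj(ft,p-[0,0,20]).ravel();print(a,b)
c=lambda im,q:cv2.resize(im[int(q[1])-45:int(q[1])+55,int(q[0])-33:int(q[0])+33],None,fx=6,fy=6,interpolation=cv2.INTER_CUBIC)
cv2.imwrite('pics/d2.png',cv2.cvtColor(np.hstack([c(fs['img'],a),c(ft['img'],b)]),cv2.COLOR_RGB2BGR))
E
```

```text
[607.16847753 194.90629425 228.92585507]
[210.04842443 226.4952802 ] [186.05160017 191.24309692]
```

View pics/d2.png

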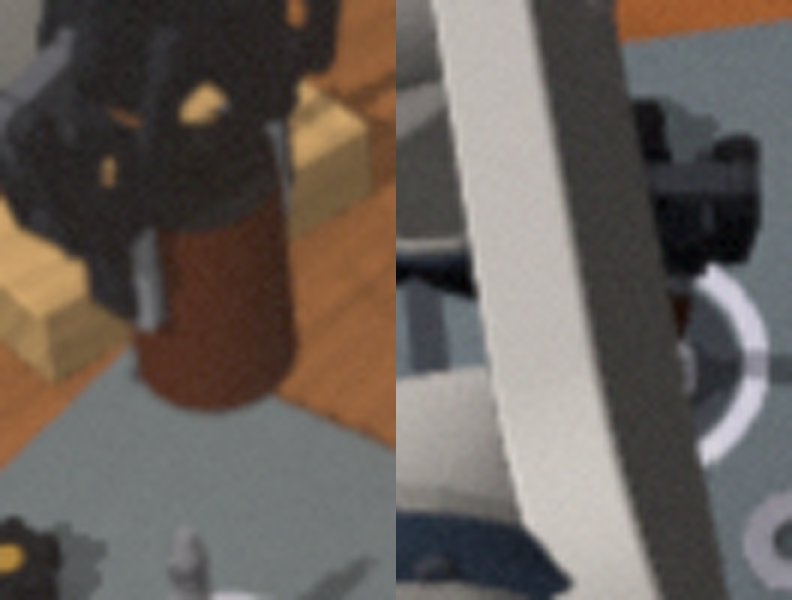

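The side crop shows the drum held upright, with its lower edges at about x=136 and 296 and its bottom at y=408 (crop pixels). The spindle tip is at crop (187,533). The arm blocks the top view, so I'll work out the drum's x offset in the grasp from the side view.

```bash
python3 - <<'E'
from h import *
f=np.load('s2.npy',allow_pickle=True).item(); tcp=np.array([607.17,194.9,228.93])
th=np.linspace(0,2*np.pi,73)
def outline(dx,bot,rx=0,ry=0):
    pts=[]
    A=R.from_rotvec([rx,ry,0]).as_matrix()
    for z in (0,76):
        q=np.c_[25*np.cos(th),25*np.sin(th),z+0*th]-[0,0,bot]
        pts.append(q@A.T+tcp+[dx,0.08*dx,0])
    h=cv2.convexHull(proj(f,np.vstack(pts)).astype(np.float32))[:,0]
    return (h+.5-[177,181])*6-.5
def edges(h,y):
    xs=[]
    for a,b in zip(h,np.roll(h,-1,0)):
        if (a[1]-y)*(b[1]-y)<0: xs.append(a[0]+(y-a[1])/(b[1]-a[1])*(b[0]-a[0]))
    return np.round(sorted(xs))
for dx in(-4,-2,0,2,4):
    h=outline(dx,52); print(dx,edges(h,340),edges(h,260),h[:,1].max().round())
# image edge gradient at rows
im=f['img'].astype(int)
g=(im[:,:,0]-im[:,:,2])
for r in (224,228,233,237,240): print(r,(r+.5-181)*6-.5,[tuple(im[r,c]) and int(g[r,c]) for c in range(196,232)])
E
```

```text
-4 [136. 300.] [124. 292.] 414.0
-2 [131. 295.] [119. 287.] 411.0
0 [127. 290.] [114. 282.] 408.0
2 [122. 286.] [110. 278.] 406.0
4 [118. 281.] [105. 273.] 403.0
224 260.5 [2, 7, 4, 1, -1, -1, 0, 10, 28, 40, 40, 47, 47, 45, 47, 46, 47, 43, 42, 39, 38, 38, 37, 36, 36, 36, 34, 30, 35, 65, 80, 82, 84, 84, 85, 87]
228 284.5 [4, 4, 3, -1, 0, -1, 0, 1, 18, 30, 34, 39, 46, 48, 47, 48, 45, 44, 44, 43, 43, 39, 38, 36, 38, 31, 31, 30, 34, 54, 77, 87, 88, 88, 86, 88]
233 314.5 [25, 14, 12, 4, -2, -3, 0, 1, 9, 33, 48, 45, 46, 45, 45, 46, 45, 44, 46, 38, 42, 39, 38, 35, 37, 32, 27, 29, 34, 38, 74, 87, 85, 87, 86, 82]
237 338.5 [54, 54, 50, 47, 47, 48, 47, 47, 44, 45, 47, 50, 46, 47, 48, 46, 45, 43, 43, 43, 44, 40, 38, 39, 35, 30, 32, 33, 30, 38, 51, 73, 81, 85, 87, 88]
240 356.5 [38, 13, 1, 9, 39, 48, 49, 46, 47, 49, 50, 48, 45, 49, 47, 47, 41, 43, 40, 39, 42, 39, 37, 35, 32, 33, 31, 29, 27, 35, 63, 83, 86, 89, 85, 85]
```

>>> {"api": "send_rows", "payload": {
  "moves": [
    [[-0.025,0.009,0,0,0,0,-1],[-0.025,0.009,0,0,0,0,-1],[0,0,0,0,0,0,-1],[0,0,0,0,0,0,-1]]
  ]
}}

```text
clock: 6.8
eef_pos: [557.8, 213.1, 230.2]
tcp_rot: [-3.141, -0.002, 0.082]
contact_force: [0.5, -0.5, -1.9]
opening: 0.585
grasp_force: 43.9
```

```bash
python3 - <<'E'
from h import *
st=sense(); f=grab_frame('wrist'); save(f,'w3.png'); np.save('w3.npy',f,allow_pickle=True); np.save('w3s.npy',st,allow_pickle=True)
print(st['eef_pos'],st['tcp_rot'])
g=(f['img'].min(2)>150).astype(np.uint8)
for c in cv2.findContours(g,cv2.RETR_EXTERNAL,cv2.CHAIN_APPROX_NONE)[0]:
    if len(c)>60:
        e=cv2.fitEllipse(c);print(np.round(e[0],1),np.round(e[1],1),onz(f,e[0],22,st).round(1))
E
```

```text
[557.81529761 213.08202196 230.18070918] [-3.14133136e+00 -1.99959369e-03  8.16811749e-02]
[467.2 243.5] [38.1 46.9] [508.6   2.2  22. ]
[337.2 204.5] [34.5 36.3] [541.4 151.5  22. ]
[163.2 132.2] [15.4 21. ] [601.9 336.   22. ]
[174.5  88.3] [20.4 35.9] [644.5 324.2  22. ]
[162.7  60.7] [ 8.9 12.6] [668.  334.9  22. ]
[268.1 115.3] [ 87.6 151.2] [627.  231.9  22. ]
[220.2  29.4] [15.1 26.3] [699.  281.4  22. ]
```

View pics/w3.png

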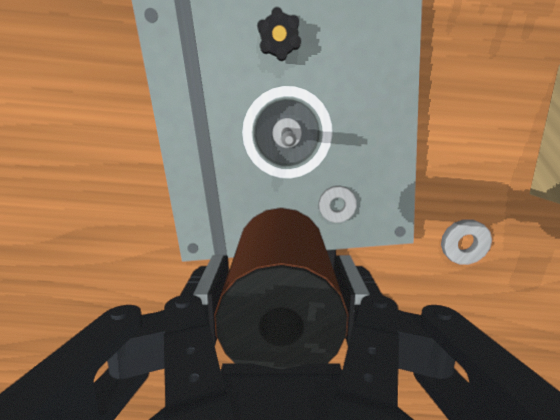

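The wrist view is very useful. The drum's top bore is at (281,326), the ring centre near (287.5,132), the spindle tip near (288,135) and the washer at (337,204).

```bash
python3 - <<'E'
from h import *
f=np.load('w3.npy',allow_pickle=True).item(); st=np.load('w3s.npy',allow_pickle=True).item(); im=f['img']
def fit(m,y0,y1,x0,x1,n):
    k=np.zeros(m.shape,np.uint8);k[y0:y1,x0:x1]=m[y0:y1,x0:x1]
    c=max(cv2.findContours(k,cv2.RETR_EXTERNAL,cv2.CHAIN_APPROX_NONE)[0],key=cv2.contourArea);e=cv2.fitEllipse(c);print(n,np.round(e[0],1),np.round(e[1],1));return e[0]
rg=fit(im.min(2)>170,80,185,238,337,'ring'); print(onz(f,rg,22,st).round(1))
print('tip',onz(f,(288.5,134),104,st).round(1),onz(f,(288.5,138),98,st).round(1))
g=im.max(2); print(g[326,255:310:3],g[300:352:3,281])
b=fit(g<24,305,350,255,308,'bore')
top=st['eef_pos'][2]+24
for z in (top-2,top,top+4): print('bore z',z,onz(f,b,z,st).round(1))
print('washer',onz(f,(337.2,204.5),28,st).round(1))
# drum face: left/right edges ~217,347 at row 318
a,c=onz(f,(217,315),top,st),onz(f,(347.5,315),top,st);print(a,c,np.linalg.norm(a-c))
E
```

```text
ring [286.8 131.6] [89.1 92. ]
[612.8 212.1  22. ]
tip [615.3 212.3 104. ] [611.9 211.9  98. ]
[42 39 29 29 27 29 28 32 29 28 33 30 29 28 24 27 31 37 42] [40 38 40 31 32 30 33 30 28 29 31 27 27 29 31 35 43 40]Traceback (most recent call last):
  File "<stdin>", line 9, in <module>
  File "<stdin>", line 5, in fit
cv2.error: OpenCV(4.12.0) /io/opencv/modules/imgproc/src/shapedescr.cpp:361: error: (-201:Incorrect size of input array) There should be at least 5 points to fit the ellipse in function 'fitEllipseNoDirect'
```

```bash
python3 - <<'E'
from h import *
f=np.load('w3.npy',allow_pickle=True).item(); st=np.load('w3s.npy',allow_pickle=True).item(); im=f['img']
g=cv2.GaussianBlur(im.max(2),(5,5),0)
k=np.zeros(g.shape,np.uint8);k[296:352,252:310]=(g<35)[296:352,252:310]
c=max(cv2.findContours(k,cv2.RETR_EXTERNAL,cv2.CHAIN_APPROX_NONE)[0],key=cv2.contourArea);e=cv2.fitEllipse(c);print(e,cv2.boundingRect(c))
top=st['eef_pos'][2]+24
for z in (top-3,top,top+4): print('bore',z,onz(f,e[0],z,st).round(1))
L,Rr=onz(f,(e[0][0]-e[1][0]/2,e[0][1]),top,st),onz(f,(e[0][0]+e[1][0]/2,e[0][1]),top,st);print(np.linalg.norm(L-Rr))
print('washer',onz(f,(337.2,204.5),28,st).round(1))
a,c=onz(f,(217,315),top,st),onz(f,(347.5,315),top,st);print(a,c,np.linalg.norm(a-c))
E
```

```text
((281.0432434082031, 326.1003723144531), (37.58900451660156, 44.531925201416016), 89.89629364013672) (259, 307, 45, 39)
bore 251.18070917898905 [552.6 212.7 251.2]
bore 254.18070917898905 [554.8 212.8 254.2]
bore 258.18070917898905 [557.7 213.1 258.2]
13.851858494988074
washer [543.  152.7  28. ]
[557.5586763  236.47695446 254.18070918] [561.51289098 189.10597968 254.18070918] 47.53572408863989
```

>>> {"api": "send_rows", "payload": {
  "moves": [
    [[0.019,-0.0003,0,0,0,0,-1],[0.019,-0.0003,0,0,0,0,-1],[0.0194,-0.0002,0,0,0,0,-1],[0,0,-0.02,0,0,0,-1],[0,0,-0.02,0,0,0,-1],[0,0,-0.02,0,0,0,-1],[0,0,0,0,0,0,-1],[0,0,0,0,0,0,-1],[0,0,0,0,0,0,-1]]
  ]
}}

```text
clock: 7.75
eef_pos: [615.8, 212.7, 170.4]
tcp_rot: [-3.141, -0.002, 0.081]
contact_force: [-0.1, -0.0, -1.0]
opening: 0.584
grasp_force: 43.9
```

>>> {"api": "send_rows", "payload": {
  "moves": [
    [[0,0,-0.005,0,0,0,-1],[0,0,-0.005,0,0,0,-1],[0,0,-0.005,0,0,0,-1],[0,0,-0.005,0,0,0,-1],[0,0,-0.005,0,0,0,-1],[0,0,0,0,0,0,-1]]
  ]
}}

```text
clock: 8.35
eef_pos: [614.1, 212.6, 143.0]
tcp_rot: [3.141, 0.001, 0.082]
contact_force: [-0.2, -0.9, -1.5]
opening: 0.586
grasp_force: 43.9
```

>>> {"api": "send_rows", "payload": {
  "moves": [
    [[0,0,-0.006,0,0,0,-1],[0,0,-0.006,0,0,0,-1],[0,0,-0.006,0,0,0,-1],[0,0,-0.006,0,0,0,-1],[0,0,-0.006,0,0,0,-1],[0,0,0,0,0,0,-1]]
  ]
}}

```text
clock: 8.95
eef_pos: [614.0, 212.5, 112.9]
tcp_rot: [3.141, 0.002, 0.082]
contact_force: [-0.1, 0.2, -1.1]
opening: 0.585
grasp_force: 43.9
```

>>> {"api": "send_rows", "payload": {
  "moves": [
    [[0,0,-0.007,0,0,0,-1],[0,0,-0.007,0,0,0,-1],[0,0,-0.007,0,0,0,-1],[0,0,-0.007,0,0,0,-1],[0,0,-0.007,0,0,0,-1],[0,0,-0.007,0,0,0,-1],[0,0,0,0,0,0,-1],[0,0,0,0,0,0,-1]]
  ]
}}

```text
clock: 9.75
eef_pos: [614.6, 212.7, 71.9]
tcp_rot: [3.142, 0.0, 0.082]
contact_force: [0.0, 1.0, -1.4]
opening: 0.585
grasp_force: 43.9
```

Bottom is about 21 mm, 13 mm above the seat. I'll lower in small steps and watch the force.

>>> {"api": "send_rows", "payload": {
  "moves": [
    [[0,0,-0.003,0,0,0,-1],[0,0,-0.003,0,0,0,-1],[0,0,-0.003,0,0,0,-1],[0,0,0,0,0,0,-1]]
  ]
}}

```text
clock: 10.15
eef_pos: [614.3, 212.7, 62.6]
tcp_rot: [3.141, 0.001, 0.082]
contact_force: [0.2, -0.5, -1.7]
opening: 0.583
grasp_force: 43.9
```

>>> {"api": "send_rows", "payload": {
  "moves": [
    [[0,0,-0.0015,0,0,0,-1],[0,0,-0.0015,0,0,0,-1],[0,0,0,0,0,0,-1]]
  ]
}}

```text
clock: 10.45
eef_pos: [614.8, 212.8, 60.8]
tcp_rot: [-3.141, -0.0, 0.082]
contact_force: [-2.1, -1.7, 4.8]
opening: 0.584
grasp_force: 44.3
```

>>> {"api": "send_rows", "payload": {
  "moves": [
    [[0,0,-0.0015,0,0,0,-1],[0,0,0,0,0,0,-1]]
  ]
}}

```text
clock: 10.65
eef_pos: [615.0, 212.9, 60.6]
tcp_rot: [-3.141, -0.001, 0.082]
contact_force: [-5.9, -1.5, 16.6]
opening: 0.585
grasp_force: 45.3
```

Firm contact at the expected height, so the drum is seated. Release and rise.

>>> {"api": "send_rows", "payload": {
  "moves": [
    [[0,0,0.001,0,0,0,-1],[0,0,0,0,0,0,1],[0,0,0,0,0,0,1],[0,0,0,0,0,0,1],[0,0,0,0,0,0,1],[0,0,0,0,0,0,1],[0,0,0.01,0,0,0,1],[0,0,0.02,0,0,0,1],[0,0,0.02,0,0,0,1],[0,0,0.03,0,0,0,1]]
  ]
}}

```text
clock: 11.65
eef_pos: [613.9, 212.5, 139.8]
tcp_rot: [3.141, 0.002, 0.082]
contact_force: [-0.2, 0.9, -0.2]
opening: 0.999
grasp_force: 0.0
```

>>> {"api": "send_rows", "payload": {
  "moves": [
    [[-0.025,0,0.035,0,0,0,1],[-0.025,-0.02,0.035,0,0,0,1],[-0.02,-0.02,0.02,0,0,0,1],[0,-0.02,0,0,0,0,1],[0,0,0,0,0,0,1],[0,0,0,0,0,0,1]]
  ]
}}

```text
clock: 12.25
eef_pos: [544.9, 152.8, 230.2]
tcp_rot: [-3.141, -0.001, 0.081]
contact_force: [0.4, -0.0, 0.8]
opening: 1.0
grasp_force: 0.0
```

```bash
python3 - <<'E'
from h import *
st=sense(); f=grab_frame('wrist'); np.save('w4.npy',f,allow_pickle=True); np.save('w4s.npy',st,allow_pickle=True)
s=grab_frame('side')
c=lambda im:cv2.resize(im[220:320,160:290],(390,300),interpolation=cv2.INTER_CUBIC)
o=np.hstack([cv2.resize(f['img'],(400,300)),c(s['img'])]);cv2.imwrite('pics/w4.png',cv2.cvtColor(o,cv2.COLOR_RGB2BGR))
print(st['eef_pos'],st['tcp_rot'],proj(s,[[612,212.4,84],[612,212.4,8]]))
E
```

```text
[544.86158499 152.78869685 230.16605152] [-3.14115025e+00 -8.51698301e-04  8.07789998e-02] [[208.06027749 276.31687497]
 [211.74236386 300.27808821]]
```

View pics/w4.png

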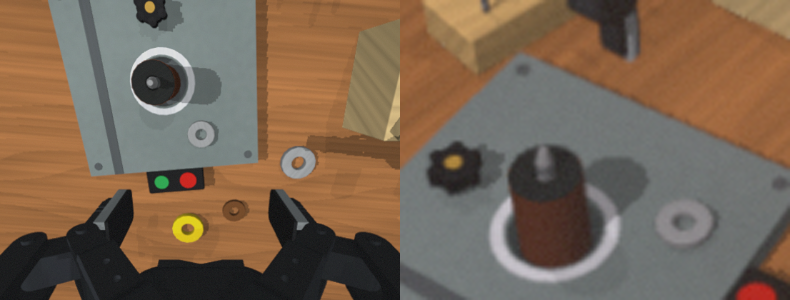

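The wrist view shows the drum seated on the spindle, and the washer at (201,133) in the half-size image. The side view shows the drum standing in the throat with about 20 mm of spindle above it. Next I'll measure the washer precisely.

```bash
python3 - <<'E'
from h import *
f=np.load('w4.npy',allow_pickle=True).item(); st=np.load('w4s.npy',allow_pickle=True).item(); im=f['img']
m=np.zeros(im.shape[:2],np.uint8); b=(im.min(2)>140)
def fit(y0,y1,x0,x1,z,n,b):
    k=np.zeros(im.shape[:2],np.uint8);k[y0:y1,x0:x1]=b[y0:y1,x0:x1]
    c=max(cv2.findContours(k,cv2.RETR_EXTERNAL,cv2.CHAIN_APPROX_NONE)[0],key=cv2.contourArea);e=cv2.fitEllipse(c);print(n,np.round(e[0],1),np.round(e[1],1),onz(f,e[0],z,st).round(1))
    w=e[1][0]/2; print('  dia',np.linalg.norm(onz(f,(e[0][0]-w,e[0][1]),z,st)-onz(f,(e[0][0]+w,e[0][1]),z,st)).round(1))
fit(164,212,258,308,28,'washer',b)
fit(60,165,178,278,22,'ring',im.min(2)>170)
fit(75,160,185,258,84,'drumtop',cv2.GaussianBlur(im.max(2),(5,5),0)<60)
print(im[186,258:310].min(1))
E
```

```text
washer [280.8 187.7] [34.9 35.9] [542.9 153.2  28. ]
  dia 36.3
ring [226.  113.3] [85.5 89.6] [612.3 213.3  22. ]
  dia 84.6
drumtop [218.3 114.8] [59.9 67.2] [611.5 209.3  84. ]
  dia 48.4
[122 121 123 125 130 158 159 158 158 157 155 157 158 158 155 130  96  87
  90  88  91  90 114 122 124 123 124 123 118 115 116 139 157 158 159 160
 157 160 160 158 154 137 105  87  89  88  88 103 117 121 121 123]
```

>>> {"api": "send_rows", "payload": {
  "moves": [
    [[-0.0018,0.0002,-0.03,0,0,0,1],[0,0,-0.035,0,0,0,1],[0,0,-0.035,0,0,0,1],[0,0,-0.035,0,0,0,1],[0,0,-0.025,0,0,0,1],[0,0,-0.015,0,0,0,1],[0,0,-0.01,0,0,0,1],[0,0,0,0,0,0,1],[0,0,0,0,0,0,1]]
  ]
}}

```text
clock: 13.25
eef_pos: [543.5, 153.3, 45.3]
tcp_rot: [-3.141, -0.001, 0.082]
contact_force: [-0.4, 0.4, 0.1]
opening: 0.999
grasp_force: 0.0
```

>>> {"api": "send_rows", "payload": {
  "moves": [
    [[-0.0003,0,-0.0055,0,0,0,1],[0,0,0,0,0,0,0.2],[0,0,0,0,0,0,0.2],[0,0,0,0,0,0,-1],[0,0,0,0,0,0,-1],[0,0,0,0,0,0,-1],[0,0,0,0,0,0,-1],[0,0,0,0,0,0,-1],[0,0,0,0,0,0,-1]]
  ],
  "grip_force": 40
}}

```text
clock: 14.15
eef_pos: [542.8, 153.0, 39.9]
tcp_rot: [-3.141, -0.001, 0.082]
contact_force: [-2.4, -0.2, 7.0]
opening: 0.437
grasp_force: 39.1
```

>>> {"api": "send_rows", "payload": {
  "moves": [
    [[0,0,0.01,0,0,0,-1],[0,0,0.02,0,0,0,-1],[0,0,0.03,0,0,0,-1],[0,0,0.04,0,0,0,-1],[0,0,0.03,0,0,0,-1],[0,0,0,0,0,0,-1],[0,0,0,0,0,0,-1]]
  ]
}}

```text
clock: 14.85
eef_pos: [542.8, 153.0, 170.1]
tcp_rot: [-3.141, -0.002, 0.082]
contact_force: [0.2, -0.8, -0.8]
opening: 0.437
grasp_force: 40.2
```

```bash
python3 - <<'E'
from h import *
st=sense(); f=grab_frame('wrist'); np.save('w5.npy',f,allow_pickle=True); np.save('w5s.npy',st,allow_pickle=True)
s=grab_frame('side');np.save('s5.npy',s,allow_pickle=True)
q=proj(s,np.array(st['eef_pos'])-[0,0,13]).ravel();x,y=int(q[0]),int(q[1])
c=cv2.resize(s['img'][y-30:y+30,x-39:x+39],(390,300),interpolation=cv2.INTER_CUBIC)
w=cv2.resize(f['img'][120:420,80:480],(400,300))
o=np.hstack([w,c]);cv2.imwrite('pics/w5.png',cv2.cvtColor(o,cv2.COLOR_RGB2BGR))
print(st['eef_pos'],st['opening'],st['contact_force'],q)
E
```

```text
[542.83445117 153.04047297 170.05244812] 0.43705914753227204 [ 0.2253244  -0.83342327 -0.77407948] [252.61548664 250.17946184]
```

View pics/w5.png

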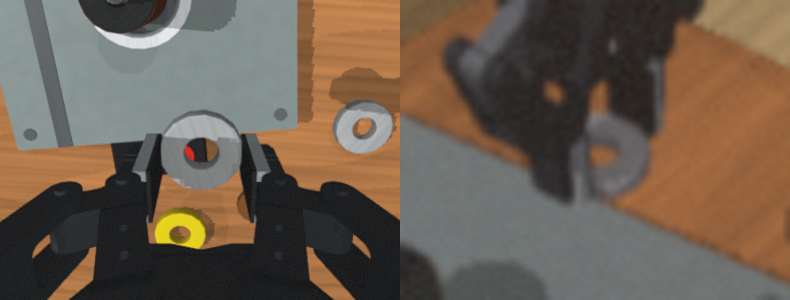

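The wrist crop shows the washer held at crop (202,150), possibly slightly ahead of the pads' centre. The side crop shows it roughly level. I'll check position and tilt numerically.

```bash
python3 - <<'E'
from h import *
f=np.load('w5.npy',allow_pickle=True).item(); st=np.load('w5s.npy',allow_pickle=True).item(); im=f['img']; tcp=np.array(st['eef_pos'])
h=cv2.cvtColor(im,cv2.COLOR_RGB2HSV)
b=(im.min(2)>125)&(h[:,:,1]<25)
k=np.zeros(b.shape,np.uint8);k[225:315,236:326]=b[225:315,236:326]
k=cv2.morphologyEx(k,cv2.MORPH_OPEN,np.ones((3,3)))
cs,hi=cv2.findContours(k,cv2.RETR_CCOMP,cv2.CHAIN_APPROX_NONE)
for c in cs:
  if len(c)>40:
    e=cv2.fitEllipse(c);print(len(c),np.round(e[0],1),np.round(e[1],1),round(e[2]),cv2.boundingRect(c))
    x,y,w,hh=cv2.boundingRect(c)
    for z in (156,160,164):
        g=lambda p:onz(f,p,z,st)
        print(z,(g(e[0])-tcp).round(1),'w',np.linalg.norm(g((x-.5,y+hh/2))-g((x+w-.5,y+hh/2))).round(1),'h',np.linalg.norm(g((x+w/2,y-.5))-g((x+w/2,y+hh-.5))).round(1))
# spindle tip / ring in this view
W=np.eye(4);W[:3,:3]=R.from_euler('xyz',st['tcp_rot']).as_matrix();W[:3,3]=tcp;C=np.linalg.inv(W@f['T_tool_cam'])
th=np.linspace(0,2*np.pi,60)
# expected outline of a level washer (top face z=tcp-9.5), centre = tcp
for dx in(0,5,10):
  q=cv2.projectPoints(np.c_[20*np.cos(th)+dx,20*np.sin(th),0*th-9.5]+tcp,cv2.Rodrigues(C[:3,:3])[0],C[:3,3],f['mtx'],f['dist'])[0][:,0]
  print(dx,q.min(0).round(1),q.max(0).round(1))
E
```

```text
61 [283.3 296.8] [ 9.4 18.8] 152 (276, 290, 15, 17)
156 [-14.1  -2.2 -14.1] w 7.4 h 9.5
160 [-11.7  -2.  -10.1] w 7.2 h 9.2
164 [-9.2 -1.8 -6.1] w 7.0 h 8.9
63 [297.8 294. ] [16.3 19.2] 1 (289, 283, 18, 22)
156 [-12.   -9.2 -14.1] w 8.8 h 12.2
160 [ -9.6  -8.7 -10.1] w 8.6 h 11.8
164 [-7.2 -8.3 -6.1] w 8.3 h 11.5
213 [284.9 259.1] [48.  69.7] 113 (244, 235, 76, 53)
156 [  6.1  -1.3 -14.1] w 36.1 h 27.6
160 [  8.   -1.1 -10.1] w 35.1 h 26.8
164 [ 9.8 -0.9 -6.1] w 34.0 h 26.0
138 [311.3 234.1] [19.6 40.2] 115 (288, 225, 38, 25)
156 [ 19.7 -12.4 -14.1] w 17.6 h 12.4
160 [ 21.2 -11.8 -10.1] w 17.1 h 12.1
164 [ 22.7 -11.3  -6.1] w 16.6 h 11.7
125 [247.1 235.3] [23.7 34.7] 53 (236, 225, 31, 28)
156 [ 16.7  17.2 -14.1] w 14.4 h 14.0
160 [ 18.2  16.9 -10.1] w 14.0 h 13.6
164 [19.8 16.5 -6.1] w 13.6 h 13.2
0 [238.2 234.8] [324.1 312.4]
5 [238.7 224.3] [325.4 303.3]
10 [239.2 213.6] [326.7 294.1]
```

```bash
python3 - <<'E'
from h import *
f=np.load('w5.npy',allow_pickle=True).item(); st=np.load('w5s.npy',allow_pickle=True).item(); im=f['img']; tcp=np.array(st['eef_pos'])
g=im.min(2)
print('col281 rows222-318',g[222:318,281].tolist()); print('row262 cols232-334',g[262,232:334].tolist());print('row250',g[250,232:334].tolist())
W=np.eye(4);W[:3,:3]=R.from_euler('xyz',st['tcp_rot']).as_matrix();W[:3,3]=tcp;C=np.linalg.inv(W@f['T_tool_cam'])
pj=lambda P:cv2.projectPoints(P,cv2.Rodrigues(C[:3,:3])[0],C[:3,3],f['mtx'],f['dist'])[0][:,0]
th=np.linspace(0,2*np.pi,73)
for zt in(-9.5,-13,-17):
  for dx in (0,4):
    o=[]
    for r,z in((20,zt),(20,zt-8),(8,zt),(8,zt-8)):
      q=pj(np.c_[r*np.cos(th)+dx,r*np.sin(th),0*th+z]+tcp); o+=[q.min(0).round(),q.max(0).round()]
    print(zt,dx,*[tuple(map(int,v)) for v in o])
E
```

```text
col281 rows222-318 [133, 131, 132, 134, 134, 134, 132, 119, 95, 81, 85, 92, 103, 153, 174, 175, 173, 172, 168, 173, 169, 171, 170, 171, 173, 172, 172, 172, 173, 173, 173, 173, 174, 173, 166, 121, 50, 37, 40, 43, 41, 37, 41, 41, 39, 38, 38, 41, 37, 41, 36, 39, 40, 36, 40, 39, 39, 39, 39, 39, 65, 76, 76, 79, 81, 83, 88, 104, 122, 129, 128, 130, 128, 129, 127, 127, 129, 126, 127, 127, 127, 123, 125, 123, 119, 121, 126, 108, 78, 68, 68, 66, 66, 66, 68, 69]
row262 cols232-334 [92, 92, 73, 47, 24, 29, 24, 19, 35, 82, 112, 122, 122, 123, 121, 120, 121, 121, 122, 125, 123, 125, 124, 124, 125, 125, 127, 126, 129, 129, 128, 125, 122, 123, 123, 114, 84, 53, 40, 38, 38, 39, 39, 37, 39, 39, 38, 40, 35, 41, 39, 33, 29, 27, 45, 49, 54, 51, 48, 49, 52, 65, 89, 111, 118, 121, 122, 122, 125, 126, 126, 126, 127, 127, 128, 126, 128, 129, 132, 132, 132, 130, 128, 131, 137, 139, 138, 126, 115, 82, 40, 26, 24, 25, 26, 46, 80, 89, 89, 87, 86, 87]
row250 [134, 134, 132, 133, 134, 131, 132, 132, 132, 133, 132, 128, 118, 111, 113, 129, 160, 177, 179, 176, 171, 170, 170, 172, 172, 172, 170, 167, 165, 167, 170, 
[... 218 characters left out ...]
, 174, 175, 173, 171, 165, 164, 158, 135, 99, 79, 101, 125, 130, 130, 132, 131, 130, 132, 129, 130, 132, 132, 132, 131, 131, 133, 132]
-9.5 0 (238, 235) (324, 312) (240, 229) (322, 303) (264, 259) (298, 290) (265, 252) (298, 282)
-9.5 4 (239, 226) (325, 305) (241, 221) (323, 296) (265, 251) (299, 283) (265, 244) (298, 275)
-13 0 (239, 232) (323, 308) (241, 226) (321, 299) (264, 256) (298, 287) (265, 249) (297, 278)
-13 4 (240, 224) (324, 301) (242, 218) (322, 292) (265, 248) (299, 279) (266, 242) (298, 271)
-17 0 (240, 229) (322, 304) (242, 224) (320, 295) (265, 253) (298, 282) (266, 246) (297, 275)
-17 4 (241, 221) (323, 297) (242, 216) (321, 288) (265, 245) (298, 275) (266, 239) (298, 268)
```

The outline matches a level washer (face rows 235–309 against a predicted 235–312), offset about +0.6 mm in x. I'll move it over the spindle and lower gently.

>>> {"api": "send_rows", "payload": {
  "moves": [
    [[0.018,0.015,0,0,0,0,-1],[0.018,0.015,0,0,0,0,-1],[0.018,0.015,0,0,0,0,-1],[0.015,0.0145,0,0,0,0,-1],[0,0,-0.02,0,0,0,-1],[0,0,-0.02,0,0,0,-1],[0,0,0,0,0,0,-1],[0,0,0,0,0,0,-1]]
  ]
}}

```text
clock: 15.75
eef_pos: [610.7, 212.2, 127.9]
tcp_rot: [3.141, 0.003, 0.082]
contact_force: [0.9, 0.0, 0.4]
opening: 0.438
grasp_force: 40.3
```

>>> {"api": "send_rows", "payload": {
  "moves": [
    [[0,0,-0.004,0,0,0,-1],[0,0,-0.004,0,0,0,-1],[0,0,-0.003,0,0,0,-1],[0,0,-0.003,0,0,0,-1],[0,0,0,0,0,0,-1]]
  ]
}}

```text
clock: 16.25
eef_pos: [611.3, 212.4, 114.8]
tcp_rot: [3.141, 0.0, 0.082]
contact_force: [0.7, -0.5, -0.5]
opening: 0.436
grasp_force: 40.3
```

>>> {"api": "send_rows", "payload": {
  "moves": [
    [[0,0,-0.003,0,0,0,-1],[0,0,-0.003,0,0,0,-1],[0,0,0,0,0,0,-1]]
  ]
}}

```text
clock: 16.55
eef_pos: [611.3, 212.4, 108.6]
tcp_rot: [3.141, 0.001, 0.082]
contact_force: [0.2, 0.2, -0.2]
opening: 0.435
grasp_force: 40.3
```

>>> {"api": "send_rows", "payload": {
  "moves": [
    [[0,0,-0.0025,0,0,0,-1],[0,0,-0.0025,0,0,0,-1],[0,0,0,0,0,0,-1]]
  ]
}}

```text
clock: 16.85
eef_pos: [611.3, 212.4, 103.7]
tcp_rot: [3.141, 0.001, 0.082]
contact_force: [0.1, -0.3, -0.5]
opening: 0.439
grasp_force: 40.3
```

>>> {"api": "send_rows", "payload": {
  "moves": [
    [[0,0,-0.0015,0,0,0,-1],[0,0,0,0,0,0,-1]]
  ]
}}

```text
clock: 17.05
eef_pos: [611.5, 212.4, 102.4]
tcp_rot: [3.142, 0.0, 0.082]
contact_force: [0.4, -0.3, -0.1]
opening: 0.44
grasp_force: 40.3
```

>>> {"api": "send_rows", "payload": {
  "moves": [
    [[0,0,-0.001,0,0,0,-1],[0,0,0,0,0,0,-1]]
  ]
}}

```text
clock: 17.25
eef_pos: [611.8, 212.5, 102.0]
tcp_rot: [-3.141, -0.001, 0.082]
contact_force: [-0.9, -0.2, 3.4]
opening: 0.436
grasp_force: 40.6
```

>>> {"api": "send_rows", "payload": {
  "moves": [
    [[0,0,-0.001,0,0,0,-1],[0,0,0,0,0,0,-1]]
  ]
}}

```text
clock: 17.45
eef_pos: [612.3, 212.7, 101.9]
tcp_rot: [-3.141, -0.002, 0.082]
contact_force: [-2.4, -0.5, 9.3]
opening: 0.439
grasp_force: 41.4
```

Contact at the expected height of about 102 mm, with 9 N. Release, rise straight up and clear the view.

>>> {"api": "send_rows", "payload": {
  "moves": [
    [[0,0,0.0005,0,0,0,-1],[0,0,0,0,0,0,0],[0,0,0,0,0,0,0.4],[0,0,0,0,0,0,1],[0,0,0,0,0,0,1],[0,0,0,0,0,0,1],[0,0,0.01,0,0,0,1],[0,0,0.03,0,0,0,1],[0,0,0.03,0,0,0,1],[0,0,0.03,0,0,0,1]]
  ]
}}

```text
clock: 18.45
eef_pos: [611.5, 212.4, 202.8]
tcp_rot: [-3.142, -0.0, 0.082]
contact_force: [0.3, 0.1, -0.4]
opening: 0.997
grasp_force: 0.0
```

>>> {"api": "send_rows", "payload": {
  "moves": [
    [[-0.03,-0.03,0.02,0,0,0,1],[-0.03,-0.03,0,0,0,0,1],[-0.03,-0.03,0,0,0,0,1],[-0.02,-0.03,0,0,0,0,1],[0,-0.03,0,0,0,0,1],[0,-0.03,0,0,0,0,1],[0,0,0,0,0,0,1],[0,0,0,0,0,0,1]]
  ]
}}

```text
clock: 19.25
eef_pos: [501.8, 32.2, 221.8]
tcp_rot: [-3.141, -0.001, 0.08]
contact_force: [0.0, -0.2, -0.9]
opening: 1.0
grasp_force: 0.0
```

```bash
python3 - <<'E'
from h import *
s=grab_frame('side');t=grab_frame('top');print(sense()['eef_pos'])
c=lambda im,x,y:cv2.resize(im[y:y+75,x:x+75],(400,400),interpolation=cv2.INTER_CUBIC)
cv2.imwrite('pics/end.png',cv2.cvtColor(np.hstack([c(s['img'],172,245),c(t['img'],155,165)]),cv2.COLOR_RGB2BGR))
E
```

```text
[501.73340856  33.08540499 221.43205869]
```

View pics/end.png

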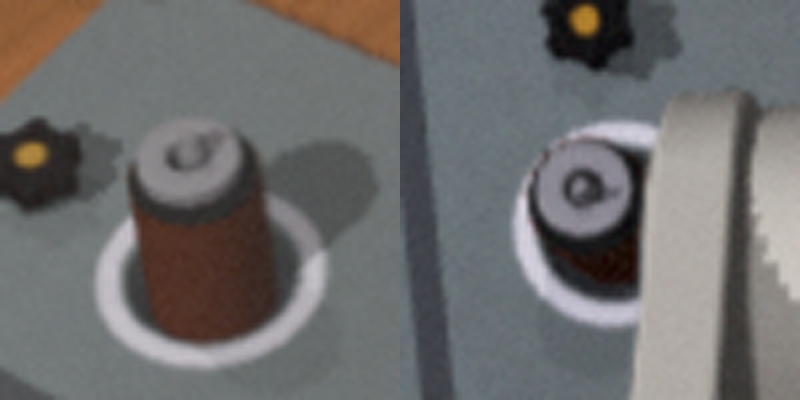

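The final view shows the drum down in the throat with the washer flat on top, its side-crop centre at (190,162), and the spindle end coming through. The nut has not moved. Handing in.

```bash
python3 -c "
from rig import sign_off
print(sign_off())"
```

```text
the job is handed in; nothing more can be done
None
```

The job is handed in at about 19 s of the 64 s: the thickest drum was lowered in the grip onto the flange, the washer lies flat on top of it with the spindle end showing through, and the other drums, the nut and the drill stand were not handled.

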